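Set and lock the sliding end wall of a sheet-cake frame

ROBOT

A 7-joint arm with a two-finger parallel gripper is mounted at the origin on the work surface. World frame = base frame: x ahead of the robot, y to its left, z up, the work surface at z = 0. Lengths are in m, angles in degrees, forces in N, time in s.
With the tool pointing down it reaches from about 0.425 to 0.875 m from the base axis. Payload 4.7 kg.
Tool frame: the origin (TCP) lies at the very end of the fingers, on their centre line; the grasp point (between the pads) lies 19 mm behind it; z points along the fingers, y is the line along which they close (so a half turn about z gives the same grasp; the last joint's range is limited). The gripper opens to 87 mm and grips with 3 to 60 N. Pads are 19 mm wide; open, the fingers measure 117 mm over their backs; the gripper's body (75 mm by 190 mm) begins 51 mm behind the grasp point.
Start: joints at [-63.192, 18.392, -4.016, 83.108, 1.295, 78.541, -3.26], TCP at [0.285, 0.584, 0.223] pointing down, gripper open.
Joint ranges: [-163.93, 163.93], [-17.29, 119.83], [-79.2, 71.16], [3.27, 140.29], [-89.18, 269.18], [5.43, 117.66], [-154.24, 154.24]. Speed limits (degrees/s): [147.25, 147.25, 180, 180, 180, 180, 180].

INTERFACE

Orientations are given as [roll, pitch, yaw] about the fixed x, y, z axes, in that order (R = Rz(yaw) Ry(pitch) Rx(roll)).
In Python, from cell import telemetry, cams, env gives the robot as it stands.
- The arm moves only by the tool arm_command, never from a script. Its argument "series" is text: rows parted by semicolons, each of 5 numbers parted by spaces: the shift along the tool's x, y, z in mm, then the turn about the tool's z in rad, then the closure in counts, from 0 (fully open) to 255 (shut). A call has 1 to 20 rows; each row shifts and turns the commanded pose from where the row before left it, along the tool's axes as they then stand; what a row does not reach is not made up. A row lasts 1/12 s, in which the tool goes at most 41.7 mm and 7.16 degrees, less where a joint would pass 70% of its speed; a pose out of reach is approached as far as the arm can. A call is refused whole if a number of a shift passes 41.7 or a number of a turn 0.125, either way. A call with a gripper value outside its range is refused whole. The fingers move at their own pace and stop on an object; "squeeze" is the grip in N (left out, the last holds). Time passes only in rows, so rows that do not move let the fingers close. It gives the time, the measured TCP pose, the force, the opening and the grip force at its end, in the units of the state.
- telemetry.get_obs(): the state, without advancing time (a new reading comes with each control period).
- cams.read_camera(name): name is "side" or "top" or "wrist"; returns the picture (480x640x3 uint8, blue, green, red); there is no depth.
- cams.calibration(name): a dict with "K" (3x3 intrinsics, pixels), "dist" ([k1, k2, p1, p2, k3] as OpenCV has them; the pictures are not rectified), "origin" and "rotation" of the camera in the world; the wrist camera has in their place "hand_eye" (4x4, takes a point from camera to tool coordinates, whose origin is the TCP and whose axes are the flange's). Camera axes: x right, y down, z forward; pixel columns grow to the right and rows downward; lengths in m; the calibration is good to about 2 mm. A picture is of the moment at which its call begins: read the wrist's pose just before it. calibration takes no time and is no camera call.
- env.sign_off(): hands the job in; it is judged then, once.
The state is a dict: "time_s": time; "qpos": joint angles; "joint_velocities": joint speeds; "effort": joint torques, N m; "tool_pos": TCP position; "tool_rot": TCP orientation; "force": force on the tool from outside, world axes, zero at the start; "wrist_torque": the same for the moment, N m; "grip_width": finger opening in m; "grasp_force": force on a finger pad.
Only numpy, scipy, OpenCV 4.12 (cv2) and the standard library are available. Lean on these libraries where they do the work, as an engineer would, in place of code of your own. Each camera call takes 0.05 s, during which the arm holds its last target. There are 200 camera calls.

TASK

Grip the upright sliding end wall of the sheet-cake frame and draw it along its rail until its pointer stands on the tape mark, with the cam lever still open. Then, keeping your fingers astride the wall so that it stays on the mark, slide your hand along the wall towards the lever and push the lever fully shut. Finish holding on: the wall still gripped between the fingers, on its mark, with the lever shut; leave the other things on the bench where they are.

Things in the scene. Friction and masses are not known exactly. Their poses are not given: they have to be found in the camera images.
- sheet: Black-iron baking sheet, 330 x 420 x 3 mm, on the bench, immovable. Origin on its underside; x points across it, away from the robot, y along the sliding direction, z up. It spans x -155 to +175, y -210 to +210 mm. Far side: graduated rail (x 118 to 134 mm, top 23 mm above the bench); near side: a rim as high; at y = -203 mm the fixed end wall, 61 mm high; the +y end is open.
- slide (a joint): Position of the sliding end wall along the rail (m): 0 at its stop nearest the fixed end wall, growing in the sheet's +y to 0.18. The wall's middle plane is at y = slide - 80 mm in the sheet's frame. Unlocked it moves with a drag of about 2 N and stays where it is left; with the lever shut it is clamped fast and resists more than 20 N.
- endwall: Sliding end wall: upright aluminium, 8 mm thick (along the sheet's y), 252 mm long (sheet's x -136 to +116 mm), top edge 62 mm above the bench. Floury and slippery: fingers pinching it slide along it (friction about 0.2). It moves only along the sheet's y. Origin in its middle plane, 3 mm above the bench, at x = 0 in the sheet's frame; axes as the sheet's.
- wall_top (a point): Point on the wall's top edge, middle of its thickness, 62 mm above the bench, at x = +45 mm in the sheet's frame: a good place to take the wall from above (fingers closing along the sheet's y), clear of the open lever. Keep the fingertips 15 to 35 mm above the bench so that a finger meets the lever's grip.
- pointer (a point): Tip of the small steel pointer on the wall's saddle, outside the rail at x = +152 mm in the sheet's frame, in the middle plane of the wall.
- mark (a point): Middle of the white tape strip, 5 mm wide, 30 mm long, stuck across the sheet's margin outside the rail: the length to set. The pointer is on the mark when both have the same y in the sheet's frame; the mark lies 25 to 160 mm from the start, in +y.
- lever (a joint): Cam lever's angle (rad): 0 shut, at its stop, upright; open 0.5 to 0.66, leaning along the wall towards the robot. Pivot on the wall's +y face at x = 109.6 mm of the sheet, 14 mm above the bench, axis along the sheet's y; travels with the wall; stays where left. Takes about 2 to 4 N at the grip down to 0.35, then its eccentric bites the rail and it takes up to about 10 N.
- lever_grip (a point): Middle of the lever's black grip: bar 12 mm thick, 30 mm long along the sheet's y, reaching from 1 to 31 mm off the wall's +y face. At angle a it is at x = 109.6 - 40 sin a mm of the sheet, 14 + 40 cos a mm above the bench (a = 0.6: 87, 47; shut: 110, 54). A finger on that side of the wall moving along +x bears on it and shuts it.
- cutter: Round steel pastry cutter, 66 mm across, 40 mm high, standing on the sheet near its open end; origin at its underside. Leave it.
- rolling_pin: Wooden rolling pin, 440 mm long, 54 mm thick, lying to the right of the sheet; origin under its middle. Leave it.
- pastry_wheel: Pastry wheel with a wooden handle, 200 mm long, lying to the left of the sheet. Leave it.
- scraper: Steel bench scraper with a wooden grip, 140 mm wide, lying to the left at the back. Leave it.

How it is judged:
By the outcome, as a careful person would: the job done as asked, in the order asked, and still so for the second after the job is handed in, while the arm keeps its last pose, push and grip.
It also fails if it takes over 48 s, if anything falls off the work surface, if the arm or the gripper's body presses on something with over 40 N, if the wrist force passes 120 N, or if a joint passes its speed limit or range.

## Working session

There is one attempt and no reset: what is moved stays moved. The work goes in short steps, Python scripts to look and compute and a tool call to move; the robot and the scene stay as the last step left them, time stands still between calls to the robot, and variables do not carry over. Pictures are saved under pics/ and viewed, at most 10 in all, crops included, and the job is handed in when it is done.

Besides the shell and the picture viewer there is one more tool, called after "Emit:" as name(argument=value, ...) on one line, values as JSON. arm_command: Moves the arm, as the interface text tells. Its arguments: {"type":"object","properties":{"series":{"type":"string"},"squeeze":{"type":"number"}},"required":["series"]}

```bash
mkdir -p pics; cat > h.py <<'E'
import numpy as np, cv2
from scipy.spatial.transform import Rotation as R
from cell import telemetry, cams, env
def pose(): 
    o=telemetry.get_obs(); return np.array(o['tool_pos']),o['tool_rot']
def cam(name,p=None):
    c=cams.calibration(name);K=np.array(c['K']);d=np.array(c['dist'])
    if name=='wrist':
        t,r=p; M=np.array(c['hand_eye']);Rt=R.from_euler('xyz',r,degrees=True).as_matrix()
        return K,d,Rt@M[:3,3]+t,Rt@M[:3,:3]
    return K,d,np.array(c['origin']),np.array(c['rotation'])
def ray(C,uv,z):
    K,d,o,Rm=C
    n=cv2.undistortPoints(np.array([[uv]],float),K,d)[0,0]
    v=Rm@np.array([n[0],n[1],1]); return o+v*(z-o[2])/v[2]
def proj(C,P):
    K,d,o,Rm=C
    rv=cv2.Rodrigues(Rm.T)[0]; return cv2.projectPoints(np.array(P,float).reshape(-1,1,3),rv,-Rm.T@o,K,d)[0][:,0]
E
python3 - <<'E'
from h import *
print(telemetry.get_obs())
for n in('top','side'):
    cv2.imwrite(f'pics/{n}0.png',cams.read_camera(n))
    print(cams.calibration(n))
print(cams.calibration('wrist'))
E
```

```text
{'time_s': 0.0, 'qpos': array([-63.19300984,  18.44063007,  -4.01510739,  83.17486304,
         1.29431436,  78.54079111,  -3.26242007]), 'joint_velocities': array([-0.05691424, -0.01533764,  0.0808719 , -0.08812398, -0.00341134,
       -0.00821781, -0.05274974]), 'effort': array([-7.40113373e-04, -4.91274011e+01, -4.04037209e-01, -3.12535286e+01,
       -6.39936095e-02,  4.35368554e-02,  1.77283159e-04]), 'tool_pos': array([0.28473513, 0.58369893, 0.221444  ]), 'tool_rot': array([-1.79888920e+02,  5.20749664e-03,  1.53999804e+02]), 'force': array([ 0.51825469, -0.31238092,  0.61965127]), 'wrist_torque': array([-0.10191594, -0.02911442, -0.00756016]), 'grasp_force': 0.0, 'grip_width': 0.0870816425052805}
{'K': array([[510.20971997,   0.        , 315.91263156],
       [  0.        , 510.20971997, 239.03232492],
       [  0.        ,   0.        ,   1.        ]]), 'dist': array([-0.03859053,  0.        ,  0.        ,  0.        ,  0.        ]), 'origin': array([ 0.3776881 , -0.03687461,  1.30311712]), 'rotation': array([-173.04215886,   -1.49825413,  -89.44325336])}
{'K': array([[553.3
[... 236 characters left out ...]
ray([0.45749817, 1.13322727, 1.00247592]), 'rotation': array([-127.85014577,    0.74740658, -176.72040735])}
{'K': array([[341.48561817,   0.        , 318.79342517],
       [  0.        , 341.48561817, 237.8336986 ],
       [  0.        ,   0.        ,   1.        ]]), 'dist': array([-0.0630919,  0.       ,  0.       ,  0.       ,  0.       ]), 'hand_eye': array([[-3.13874470e-05, -9.57249817e-01, -2.89262487e-01,
         7.93010824e-02],
       [ 9.99998792e-01, -4.79617014e-04,  1.47867736e-03,
        -8.30479893e-04],
       [-1.55419884e-03, -2.89262091e-01,  9.57248676e-01,
        -1.62225851e-01],
       [ 0.00000000e+00,  0.00000000e+00,  0.00000000e+00,
         1.00000000e+00]])}
```

View pics/top0.png

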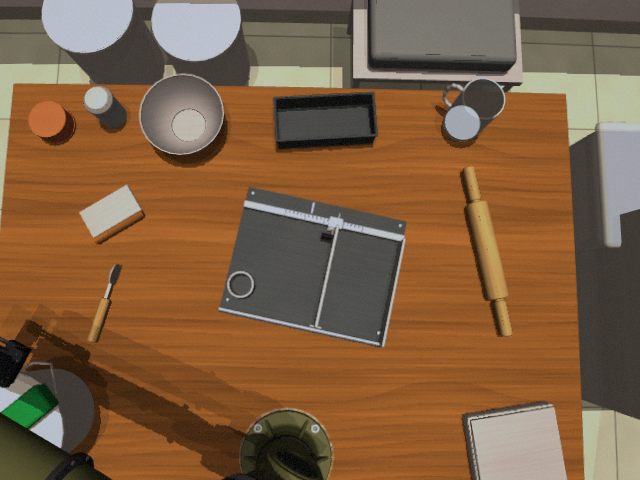

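View pics/side0.png

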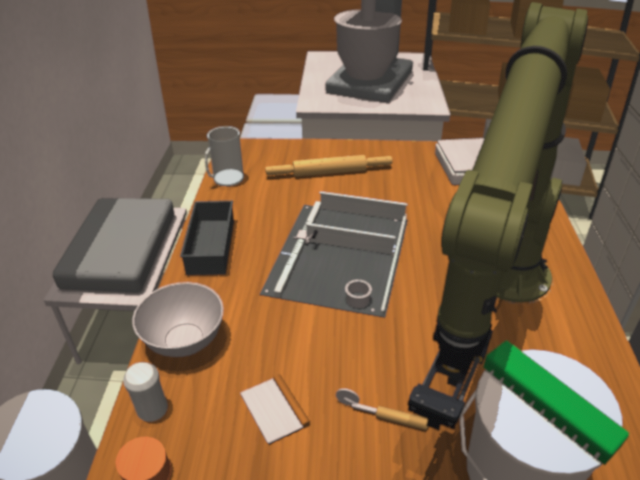

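The top view shows the sheet with corners near (250,187), (406,220), (383,346) and (219,310). The wall runs from (337,222) to (317,326), the mark is near (313,208) and the cutter is at (240,285). Next I'll enlarge the rail area.

```bash
sed -i "s/np.array(c\['rotation'\])/R.from_euler('xyz',c['rotation'],degrees=True).as_matrix()/" h.py
python3 - <<'E'
from h import *
im=cv2.imread('pics/top0.png')
cv2.imwrite('pics/crop1.png',cv2.resize(im[180:355,210:415],(800,683),interpolation=cv2.INTER_CUBIC)[:600])
C=cam('top')
uv=[(250,187),(406,220),(383,346),(219,310)]
P=np.array([ray(C,u,.003) for u in uv]);print(P)
L=np.array([(.175,.21),(.175,-.21),(-.155,-.21),(-.155,.21)])
# rigid fit
a=L-L.mean(0);b=P[:,:2]-P[:,:2].mean(0)
th=np.arctan2((a[:,0]*b[:,1]-a[:,1]*b[:,0]).sum(),(a*b).sum());c,s=np.cos(th),np.sin(th)
Rm=np.array([[c,-s],[s,c]]);t=P[:,:2].mean(0)-Rm@L.mean(0)
print(np.degrees(th),t,P[:,:2]-(L@Rm.T+t))
inv=lambda p:Rm.T@(p[:2]-t)
print('mark',inv(ray(C,(313,208),.003)),'ptr',inv(ray(C,(338,215),.01)),'cut',inv(ray(C,(240,285),.043)))
print('wall ends top',inv(ray(C,(317.5,326),.062)),inv(ray(C,(335,228),.062)))
E
```

```text
[[ 0.6704959   0.1030183   0.003     ]
 [ 0.58950301 -0.30270361  0.003     ]
 [ 0.26755211 -0.24096065  0.003     ]
 [ 0.35356042  0.17300981  0.003     ]]
-11.566968521667183 [ 0.46048095 -0.0649039 ] [[-0.00353874 -0.0027231 ]
 [-0.0003161   0.00302521]
 [ 0.00103103 -0.00140117]
 [ 0.00282382  0.00109906]]
mark [0.15305881 0.03529859] ptr [ 0.14771538 -0.03150298] cut [-0.08030856  0.16922793]
wall ends top [-0.1369169  -0.03702897] [ 0.10497242 -0.02921583]
```

View pics/crop1.png

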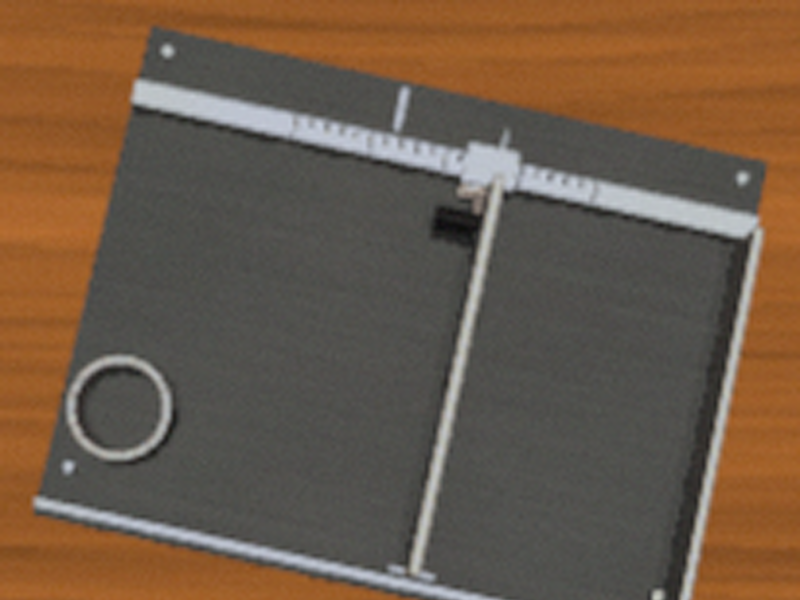

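The crop puts the pointer tip at (340,213), the mark at (313,207.7) and the far-left corner at (248.4,187.2), with the lever open on the wall's left. The mark comes out at sheet y ≈ 35 mm, x ≈ 153 mm, which is plausible. I'll move above the wall next.

```bash
cat >> h.py <<'E'
def delta(P,yaw):
    t,r=pose(); Rt=R.from_euler('xyz',r,degrees=True).as_matrix()
    print('tool',t.round(4),np.round(r,2),'shift mm',(Rt.T@(np.array(P)-t)*1000).round(1),'turn rad',round(-np.radians((yaw-r[2]+180)%360-180),4))
E
python3 - <<'E'
from h import *
th=np.radians(-11.6);Rm=np.array([[np.cos(th),-np.sin(th)],[np.sin(th),np.cos(th)]])
p=Rm@[.045,-.0315]+[.4605,-.0649]
print(p);delta([*p,.14],168.4)
E
```

```text
[ 0.49824693 -0.10480513]
tool [0.2848 0.5838 0.2216] [-179.9    0.   154. ] shift mm [-493.7 -525.2   82.5] turn rad -0.2513
```

Emit:
arm_command(series="-12 -13 0 0 0;-24 -25 0 0 0;-24 -26 0 0 0;-24 -26 0 0 0;-24 -26 0 0 0;-24 -26 0 0 0;-24 -26 0 0 0;-24 -26 0 0 0;-24 -26 0 0 0;-24 -26 0 0 0;-24 -26 0 0 0;-24 -26 0 0 0;-24 -26 0 0 0;-24 -26 0 0 0;-24 -26 0 0 0;-24 -26 0 0 0;-24 -26 0 0 0;-24 -26 0 0 0;-24 -26 0 0 0;-24 -26 0 0 0")

```text
time_s: 1.77
tool_pos: [0.4837, -0.0774, 0.2225]
tool_rot: [180.0, -0.0, 154.0]
force: [1.0, 0.3, 0.2]
grip_width: 0.0871
grasp_force: 0.0
```

Emit:
arm_command(series="-26 -19 5 0 0;0 0 10 -0.05 0;0 0 10 -0.05 0;0 0 10 -0.05 0;0 0 10 -0.05 0;0 0 10 -0.05 0;0 0 0 0 0;0 0 0 0 0")

```text
time_s: 2.43
tool_pos: [0.4983, -0.1041, 0.1671]
tool_rot: [-180.0, -0.1, 168.2]
force: [-0.1, 0.1, -0.3]
grip_width: 0.087
grasp_force: 0.0
```

```bash
python3 - <<'E'
from h import *
p=pose();print(p)
cv2.imwrite('pics/w1.png',cams.read_camera('wrist'))
import json;json.dump([list(p[0]),list(p[1])],open('w1.json','w'))
E
```

```text
(array([ 0.49825661, -0.10410769,  0.16705894]), array([-1.79982697e+02, -8.50155092e-02,  1.68240369e+02]))
```

View pics/w1.png

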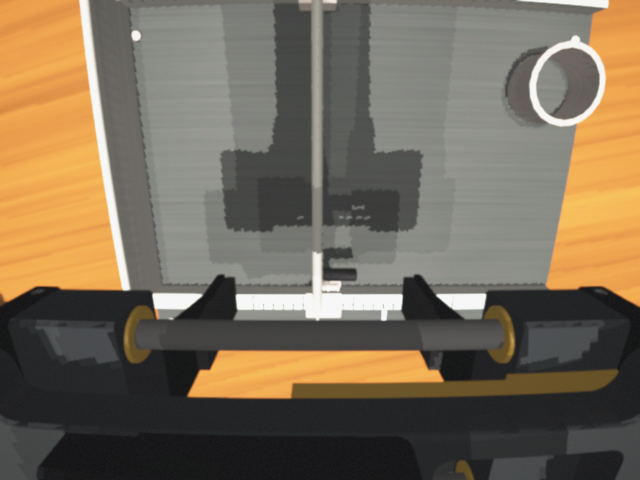

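The wrist view shows the wall vertical at column 318, midway between the fingers at 235 and 404, with the lever grip at (340,274), the pointer near (318,318) and the mark near (384,315). I'll enlarge around the pointer and mark.

```bash
python3 - <<'E'
from h import *
im=cv2.imread('pics/w1.png')
cv2.imwrite('pics/w1c.png',cv2.resize(im[240:330,290:410],(800,600),interpolation=cv2.INTER_CUBIC))
E
```

```text
(no output)
```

View pics/w1c.png

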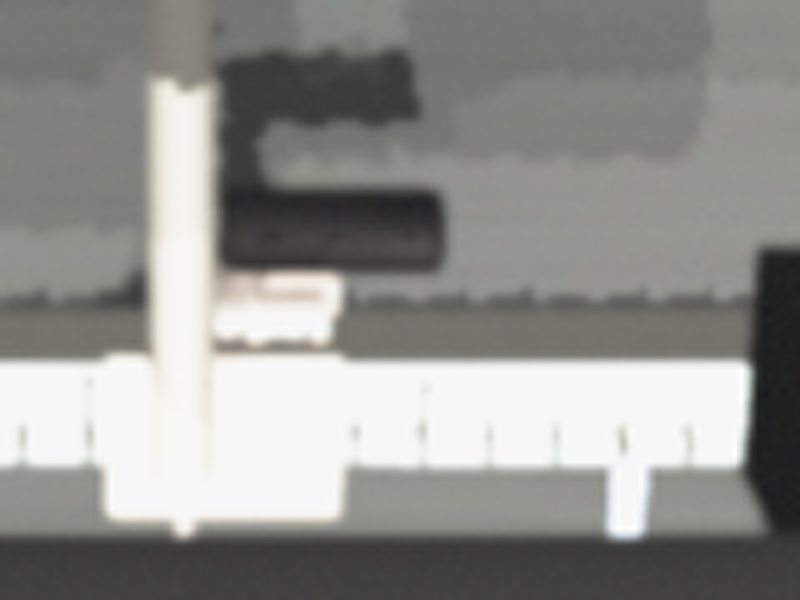

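The crop shows the pointer at (184,530), which is pixel (317.6,319.5), and the mark at (628,510), which is (384.2,316.5). The rail ticks are 10 mm apart.

```bash
python3 - <<'E'
from h import *
import json;p=json.load(open('w1.json'));p=(np.array(p[0]),p[1]);C=cam('wrist',p)
s=lambda uv,z:290+uv[0]*.15,
f=lambda u,z:ray(C,(290+u[0]*.15,240+u[1]*.15),z)
w=[ray(C,(318,40),.062),f((182,90),.062),f((182,360),.062)]
print(np.array(w).round(4))
d=w[1]-w[0];print('yaw',np.degrees(np.arctan2(d[1],d[0])))
for yaw in(-11.6,-11.8,):
  th=np.radians(yaw);Rm=np.array([[np.cos(th),-np.sin(th)],[np.sin(th),np.cos(th)]])
  q=lambda P:(Rm.T@(P[:2]-p[0][:2])*1000).round(1)
  m=q(f((628,510),.0035))
  print(yaw,'mark',m,'ptr',[q(f((184,530),z)) for z in(.004,.012,.02)],'wall',[q(a) for a in w],'grip',q(f((330,232),.047)),
  'ticks',q(f((22,440),.023)),q(f((690,440),.023)))
E
```

```text
[[ 0.3557 -0.0755  0.062 ]
 [ 0.5124 -0.1088  0.062 ]
 [ 0.5486 -0.1164  0.062 ]]
yaw -12.003030913153939
-11.6 mark [107.6  69.7] ptr [array([110.5,  -2. ]), array([105.8,  -2. ]), array([101.1,  -2. ])] wall [array([-145.4,   -0.7]), array([14.8, -1.8]), array([51.8, -1.9])] grip [40.3 17.9] ticks [ 84.  -26.2] [84.6 74.2]
-11.8 mark [107.3  70.1] ptr [array([110.5,  -1.7]), array([105.8,  -1.6]), array([101.1,  -1.6])] wall [array([-145.4,   -1.2]), array([14.8, -1.7]), array([51.8, -1.8])] grip [40.2 18. ] ticks [ 84.1 -25.9] [84.3 74.5]
```

Emit:
arm_command(series="0 -1.7 12 0 0;0 0 16 0 0;0 0 16 0 0;0 0 16 0 0;0 0 16 0 0;0 0 16 0 0;0 0 16 0 0;0 0 14 0 0;0 0 12 0 0;0 0 6 0 0;0 0 2 0 0;0 0 0 0 0", squeeze=15)

```text
time_s: 3.48
tool_pos: [0.4984, -0.106, 0.0254]
tool_rot: [-180.0, -0.0, 168.3]
force: [0.6, 0.3, 0.9]
grip_width: 0.0869
grasp_force: 0.0
```

Emit:
arm_command(series="0 0 0 0 255;0 0 0 0 255;0 0 0 0 255;0 0 0 0 255;0 0 0 0 255;0 0 0 0 255;0 0 0 0 255;0 0 0 0 255;0 0 0 0 255;0 0 0 0 255;0 0 0 0 255;0 0 0 0 255;0 0 0 0 255;0 0 0 0 255")

```text
time_s: 4.65
tool_pos: [0.4985, -0.1059, 0.0256]
tool_rot: [180.0, 0.0, 168.3]
force: [0.5, -0.6, 0.4]
grip_width: 0.0076
grasp_force: 15.0
```

Emit:
arm_command(series="0 1 0 0 255;0 2 0 0 255;0 4 0 0 255;0 4 0 0 255;0 4 0 0 255;0 4 0 0 255;0 4 0 0 255;0 4 0 0 255;0 4 0 0 255;0 4 0 0 255;0 4 0 0 255;0 4 0 0 255;0 4 0 0 255;0 4 0 0 255;0 4 0 0 255;0 4 0 0 255;0 4 0 0 255;0 3 0 0 255;0 1 0 0 255;0 0 0 0 255")

```text
time_s: 6.32
tool_pos: [0.5124, -0.0394, 0.0256]
tool_rot: [180.0, 0.0, 168.4]
force: [2.5, -0.3, -3.9]
grip_width: 0.008
grasp_force: 15.0
```

```bash
python3 - <<'E'
from h import *
p=pose();print(p)
im=cams.read_camera('wrist')
t=cams.read_camera('top')
a=cv2.resize(im[180:330,220:420],(800,600),interpolation=cv2.INTER_CUBIC)
cv2.imwrite('pics/w2.png',a); cv2.imwrite('pics/w2full.png',im)
cv2.imwrite('pics/t2.png',t)
E
```

```text
(array([ 0.5123744 , -0.03944669,  0.02555296]), array([1.79957192e+02, 2.26144454e-02, 1.68354677e+02]))
```

View pics/w2.png

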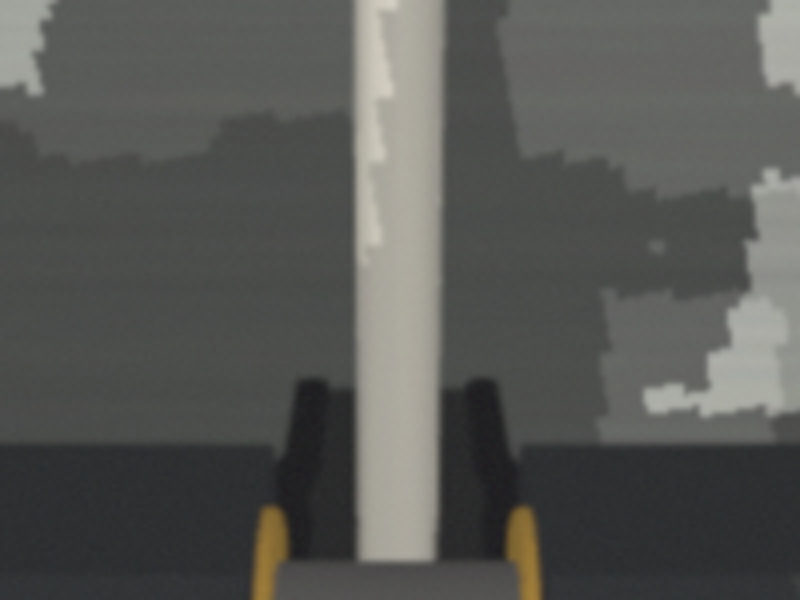

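From close in, the wrist view shows only the wall between the fingers at columns 355–440, so the pointer is out of sight. Travel so far is 67.9 mm of the 71.6 mm needed. I'll check it in the side and top cameras.

```bash
python3 - <<'E'
from h import *
s=cams.read_camera('side'); t=cv2.imread('pics/t2.png')
a=cv2.resize(t[190:245,285:355],(700,550),interpolation=cv2.INTER_CUBIC)[:,:400]
b=cv2.resize(s[225:280,270:320],(400,440),interpolation=cv2.INTER_CUBIC)
b=cv2.copyMakeBorder(b,0,110,0,0,cv2.BORDER_CONSTANT)
cv2.imwrite('pics/m2.png',np.hstack([a,b]))
E
```

```text
(no output)
```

View pics/m2.png

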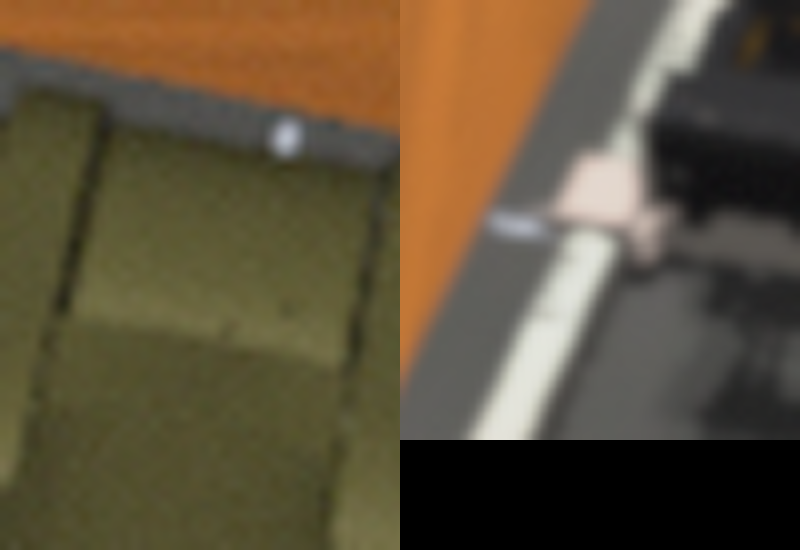

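The side crop shows the mark from (490,220) to (545,230) and the pointer just behind it, near (535,212). That agrees with a few mm remaining, so I'll move 3.7 mm and compare against the projected alignment.

Emit:
arm_command(series="0 1 0 0 255;0 1 0 0 255;0 1 0 0 255;0 0.7 0 0 255;0 0 0 0 255;0 0 0 0 255")

```text
time_s: 6.97
tool_pos: [0.5129, -0.0368, 0.0256]
tool_rot: [-180.0, 0.0, 168.3]
force: [3.0, -2.7, -4.5]
grip_width: 0.0079
grasp_force: 15.0
```

```bash
python3 - <<'E'
from h import *
import json
p=pose();d=p[0]-json.load(open('w1.json'))[0]
th=np.radians(-11.9);c,s=np.cos(th),np.sin(th);Rm=np.array([[c,-s],[s,c]])
print('travel sheet',Rm.T@d[:2]*1000+[0,1.7])
s=np.mean([cams.read_camera('side').astype(float) for _ in range(3)],0).astype(np.uint8)
p0=json.load(open('w1.json'));C=cam('wrist',(np.array(p0[0]),p0[1]));S=cam('side')
m=ray(C,(384.2,316.5),.0035)
W=lambda x,y,z:[*(m[:2]+Rm@[x,y]),z]
pts=proj(S,[W(-.015,0,.0035),W(.015,0,.0035),W(0,0,.011),W(-.018,0,.011),W(0,-.01,.011),W(0,.01,.011)])
print((pts-[270,225])*16)
cv2.imwrite('pics/s3.png',cv2.resize(s[225:260,270:320],(800,560),interpolation=cv2.INTER_CUBIC))
E
```

```text
travel sheet [ 0.4901623  70.56345639]
[[341.70076371 458.29059592]
 [179.37296838 431.28064856]
 [258.46120134 411.98647064]
 [356.40707731 428.19316326]
 [275.44666524 376.95909945]
 [241.31352801 447.35194295]]
```

View pics/s3.png

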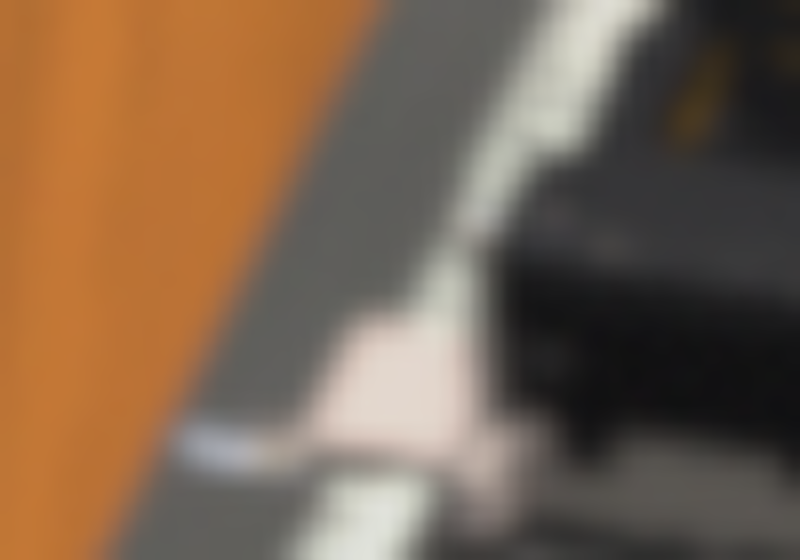

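The side crop shows the pointer lying nearly over the mark, with the mark's left half at (220,447) and the pointer near (290,448), but the blur and unknown pointer height leave a few mm of doubt. There is plenty of time, so I'll let go, rise straight up and look from above.

Emit:
arm_command(series="0 0 0 0 0;0 0 0 0 0;0 0 0 0 0;0 0 0 0 0;0 0 0 0 0;0 0 0 0 0;0 0 0 0 0;0 0 0 0 0;0 0 0 0 0;0 0 0 0 0")

```text
time_s: 7.95
tool_pos: [0.5128, -0.0366, 0.0255]
tool_rot: [180.0, -0.0, 168.3]
force: [-1.3, -0.3, 0.4]
grip_width: 0.0667
grasp_force: 0.0
```

Emit:
arm_command(series="0 0 -6 0 0;0 0 -14 0 0;0 0 -16 0 0;0 0 -16 0 0;0 0 -16 0 0;0 0 -16 0 0;0 0 -16 0 0;0 0 -16 0 0;0 0 -14 0 0;0 0 -12 0 0;0 0 0 0 0;0 0 0 0 0")

```text
time_s: 8.95
tool_pos: [0.5131, -0.0366, 0.1681]
tool_rot: [180.0, 0.1, 168.3]
force: [0.9, -0.3, 0.2]
grip_width: 0.087
grasp_force: 0.0
```

```bash
python3 - <<'E'
from h import *
p=pose();print(p)
im=cams.read_camera('wrist')
import json;json.dump([list(p[0]),list(p[1])],open('w4.json','w'))
cv2.imwrite('pics/w4.png',cv2.resize(im[255:330,270:370],(800,600),interpolation=cv2.INTER_CUBIC))
E
```

```text
(array([ 0.51314433, -0.03659815,  0.16805176]), array([1.79959061e+02, 6.97926770e-02, 1.68325158e+02]))
```

View pics/w4.png

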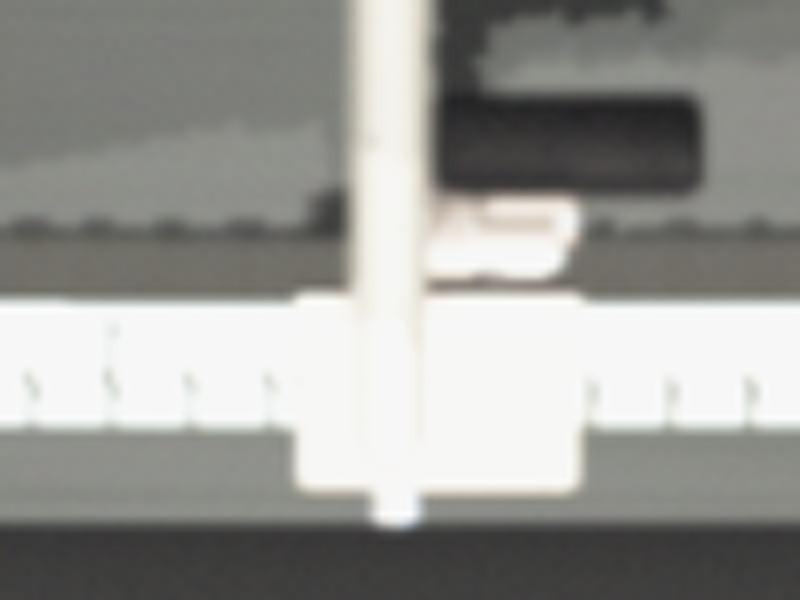

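The wrist crop shows the pointer on the mark. The strip spans columns 370–422 (centre 396) and the wall's middle is at about 389, so roughly 0.7–1 mm remains. A quick column profile will confirm it.

```bash
python3 - <<'E'
from h import *
im=cams.read_camera('wrist')
for r in(300,317,318,319):print(r,im[r,312:328].tolist())
i1=cv2.imread('pics/w1.png')
for r in(295,318,319):print(r,i1[r,312:324].sum(1).tolist())
print(cams.calibration('wrist')['K'][0])
E
```

```text
300 [[246, 247, 247], [245, 247, 247], [240, 243, 244], [238, 243, 244], [244, 246, 247], [246, 247, 247], [247, 247, 247], [247, 247, 247], [246, 247, 247], [243, 246, 246], [237, 242, 243], [244, 246, 246], [246, 247, 247], [246, 247, 247], [246, 247, 247], [246, 247, 247]]
317 [[196, 208, 214], [195, 208, 214], [195, 207, 213], [196, 208, 214], [215, 223, 225], [240, 244, 244], [245, 247, 247], [246, 247, 247], [247, 247, 247], [246, 246, 246], [233, 236, 237], [216, 223, 226], [212, 220, 224], [211, 220, 224], [210, 219, 224], [211, 220, 224]]
318 [[141, 149, 149], [140, 148, 149], [141, 149, 148], [143, 150, 150], [161, 171, 172], [218, 227, 229], [243, 245, 246], [247, 247, 247], [247, 247, 247], [246, 245, 244], [219, 216, 212], [163, 167, 166], [150, 158, 159], [151, 160, 160], [151, 159, 160], [151, 159, 160]]
319 [[126, 132, 131], [126, 133, 131], [127, 133, 132], [127, 134, 132], [140, 148, 150], [190, 203, 209], [234, 240, 242], [245, 246, 246], [247, 246, 246], [244, 242, 239], [208, 202, 196], [143, 145, 143], [129, 133, 133], [128, 133, 133], [127, 132, 132], [127, 132, 132]]
295 [719, 693, 717, 733, 737, 738, 735, 726, 701, 695, 731, 738]
318 [518, 520, 517, 566, 685, 729, 707, 605, 530, 517, 521, 518]
319 [396, 396, 399, 449, 618, 701, 656, 493, 408, 394, 397, 397]
[341.48561817   0.         318.79342517]
```

```bash
python3 - <<'E'
from h import *
i1=cv2.imread('pics/w1.png')
for r in(316,318,319):print(r,i1[r,378:392].mean(1).round().tolist())
E
```

```text
316 [148.0, 148.0, 156.0, 221.0, 247.0, 247.0, 247.0, 247.0, 226.0, 163.0, 147.0, 147.0, 147.0, 147.0]
318 [142.0, 142.0, 160.0, 227.0, 247.0, 247.0, 247.0, 247.0, 214.0, 149.0, 141.0, 140.0, 141.0, 141.0]
319 [127.0, 128.0, 146.0, 213.0, 245.0, 247.0, 246.0, 243.0, 195.0, 135.0, 127.0, 126.0, 125.0, 126.0]
```

About 1.1 mm of travel remains. I'll re-grip and draw that.

Emit:
arm_command(series="0 0 12 0 0;0 0 16 0 0;0 0 16 0 0;0 0 16 0 0;0 0 16 0 0;0 0 16 0 0;0 0 16 0 0;0 0 14 0 0;0 0 12 0 0;0 0 6 0 0;0 0 2 0 0;0 0 0 0 0")

```text
time_s: 10.05
tool_pos: [0.5124, -0.0368, 0.0249]
tool_rot: [-180.0, -0.1, 168.3]
force: [-0.4, -0.2, -0.0]
grip_width: 0.0873
grasp_force: 0.0
```

Emit:
arm_command(series="0 0 0 0 255;0 0 0 0 255;0 0 0 0 255;0 0 0 0 255;0 0 0 0 255;0 0 0 0 255;0 0 0 0 255;0 0 0 0 255;0 0 0 0 255;0 0 0 0 255;0 0 0 0 255;0 0 0 0 255;0 0 0 0 255;0 0 0 0 255")

```text
time_s: 11.22
tool_pos: [0.5128, -0.0367, 0.0255]
tool_rot: [180.0, -0.0, 168.3]
force: [-0.5, 0.8, 0.9]
grip_width: 0.0079
grasp_force: 15.0
```

```bash
python3 - <<'E'
from h import *
print(pose()); o=telemetry.get_obs();print(o['force'],o['grip_width'])
E
```

```text
(array([ 0.51278518, -0.03665977,  0.02553838]), array([ 1.79998129e+02, -4.81501910e-04,  1.68313310e+02]))
[-0.48758531  0.81235911  0.89574189] 0.00789366515060763
```

Emit:
arm_command(series="0 0.6 0 0 255;0 0.6 0 0 255;0 0 0 0 255;0 0 0 0 255")

```text
time_s: 11.55
tool_pos: [0.513, -0.0359, 0.0255]
tool_rot: [-180.0, -0.0, 168.3]
force: [-0.5, -2.7, 1.0]
grip_width: 0.008
grasp_force: 15.0
```

```bash
python3 - <<'E'
from h import *
print(pose()); o=telemetry.get_obs();print(o['force'],o['grip_width'])
E
```

```text
(array([ 0.51296761, -0.03586845,  0.02554928]), array([-1.79978953e+02, -8.86991025e-04,  1.68302683e+02]))
[-0.45572069 -2.68889057  1.04572958] 0.00799679269134901
```

Emit:
arm_command(series="0 0.3 0 0 255;0 0 0 0 255;-1 0 0 0 255;-2 0 0 0 255;-2 0 0 0 255;-2 0 0 0 255;-2 0 0 0 255;-2 0 0 0 255;-2 0 0 0 255;-2 0 0 0 255;-2 0 0 0 255;-2 0 0 0 255;-2 0 0 0 255;-2 0 0 0 255;-2 0 0 0 255;-2 0 0 0 255;-2 0 0 0 255;-2 0 0 0 255;-2 0 0 0 255;-2 0 0 0 255")

```text
time_s: 13.22
tool_pos: [0.5382, -0.0404, 0.0222]
tool_rot: [-180.0, -1.1, 168.4]
force: [-16.4, 1.6, 3.1]
grip_width: 0.0079
grasp_force: 17.1
```

Emit:
arm_command(series="-2 0 0 0 255;-2 0 0 0 255;-2 0 0 0 255;-2 0 0 0 255;-1 0 0 0 255;0 0 0 0 255")

```text
time_s: 13.72
tool_pos: [0.5469, -0.0422, 0.0219]
tool_rot: [-180.0, -1.1, 168.4]
force: [-15.9, 1.3, 2.2]
grip_width: 0.0078
grasp_force: 17.3
```

```bash
cat > st.py <<'E'
from h import *
import json
p=pose();o=telemetry.get_obs()
th=np.radians(-11.9);c,s=np.cos(th),np.sin(th);Rm=np.array([[c,-s],[s,c]])
print('sheet rel to mark-grip',(Rm.T@(p[0][:2]-[.51278518,-.03665977])*1000).round(2),'F sheet',(Rm.T@o['force'][:2]).round(1),o['force'][2].round(1),np.round(p[1],2),o['grip_width'],o['time_s'])
E
python3 st.py
```

```text
sheet rel to mark-grip [34.51  1.64] F sheet [-15.8  -2. ] 2.2 [-179.96   -1.15  168.35] 0.007832738890241444 13.7167
```

Emit:
arm_command(series="0 -0.3 0 0 255;0 -0.2 0 0 255;-2 0 0 0 255;-2 0 0 0 255;-2 0 0 0 255;-2 0 0 0 255;-2 0 0 0 255;-2 0 0 0 255;0 0 0 0 255;0 0 0 0 255")

```text
time_s: 14.55
tool_pos: [0.5563, -0.0439, 0.0214]
tool_rot: [180.0, -1.4, 168.4]
force: [-21.3, 3.9, 5.0]
grip_width: 0.0083
grasp_force: 19.0
```

```bash
python3 st.py
```

```text
sheet rel to mark-grip [44.1   1.85] F sheet [-21.7  -0.5] 5.0 [180.    -1.44 168.4 ] 0.00825924295064798 14.55
```

Emit:
arm_command(series="-1 0 0 0 255;-1 0 0 0 255;-1 0 0 0 255;-1 0 0 0 255;0 0 0 0 255;0 0 0 0 255")

```text
time_s: 15.05
tool_pos: [0.5574, -0.0442, 0.0212]
tool_rot: [180.0, -1.8, 168.4]
force: [-29.8, 5.3, 11.9]
grip_width: 0.0078
grasp_force: 26.3
```

```bash
python3 st.py
```

```text
sheet rel to mark-grip [45.24  1.88] F sheet [-30.3  -0.9] 11.9 [179.98  -1.79 168.43] 0.00778364797566176 15.05
```

Emit:
arm_command(series="-1 0 0 0 255;-1 0 0 0 255;0 0 0 0 255;0 0 0 0 255")

```text
time_s: 15.38
tool_pos: [0.5576, -0.0442, 0.0212]
tool_rot: [180.0, -2.0, 168.4]
force: [-34.4, 6.3, 17.7]
grip_width: 0.0078
grasp_force: 29.2
```

```bash
python3 st.py
```

```text
sheet rel to mark-grip [45.37  1.88] F sheet [-35.   -0.9] 17.7 [179.97  -2.02 168.44] 0.007835617051324156 15.3833
```

Motion has stopped with the force rising, which suggests the lever is at its stop. I'll tighten the position estimate with the known rail edges and use the last picture to check.

```bash
python3 - <<'E'
from h import *
import json
p0=json.load(open('w4.json'));C=cam('wrist',(np.array(p0[0]),p0[1]))
th=np.radians(-11.7);c,s=np.cos(th),np.sin(th);Rm=np.array([[c,-s],[s,c]])
q=lambda u,z:(Rm.T@(ray(C,(270+u[0]/8,255+u[1]/8),z)[:2]-np.array(p0[0])[:2])*1000).round(1)
print('rail near',q((700,298),.023),'far',q((700,430),.023),'grip edges',q((560,95),.047),q((560,193),.047))
s=cams.read_camera('side');w=cams.read_camera('wrist')
a=cv2.resize(s[215:275,265:345],(800,600),interpolation=cv2.INTER_CUBIC)
cv2.imwrite('pics/s5.png',a)
S=cam('side');o=np.array(p0[0])[:2]
E
```

```text
rail near [70.  38.1] far [88.3 38.7] grip edges [33.4 18.5] [45.2 18.8]
```

View pics/s5.png

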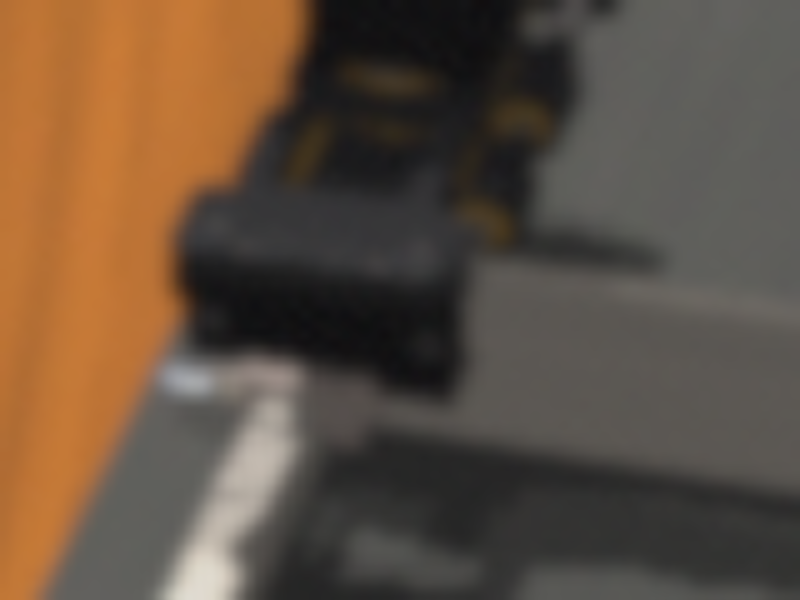

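The side view shows the mark at (185,380) in line with the pointer at (260,370), and the gripper over the lever. The estimated lever grip position (x ≈ 109 mm) matches shut. To rule out a fingertip snagging the hub, I'll ease off, rise about 6 mm and press again.

Emit:
arm_command(series="2 0 0 0 255;1 0 0 0 255;0 0 -2 0 255;0 0 -2 0 255;0 0 -2 0 255;0 0 0 0 255;0 0 0 0 255")

```text
time_s: 16.07
tool_pos: [0.5574, -0.0442, 0.024]
tool_rot: [-179.9, -1.6, 168.4]
force: [-17.0, 3.4, -14.1]
grip_width: 0.0078
grasp_force: 23.0
```

```bash
python3 st.py
```

```text
sheet rel to mark-grip [45.25  1.84] F sheet [-17.4  -0.2] -14.1 [-179.9    -1.6   168.43] 0.007829046579409903 16.0667
```

Emit:
arm_command(series="-1 0 0 0 255;-1 0 0 0 255;-1 0 0 0 255;0 0 0 0 255;0 0 0 0 255")

```text
time_s: 16.48
tool_pos: [0.5575, -0.0441, 0.024]
tool_rot: [-179.9, -2.0, 168.4]
force: [-24.7, 4.4, -6.3]
grip_width: 0.0076
grasp_force: 25.5
```

```bash
python3 st.py; python3 -c "from h import *;print(pose())"
```

```text
sheet rel to mark-grip [45.29  1.89] F sheet [-25.   -0.8] -6.3 [-179.93   -1.99  168.44] 0.007626621840324925 16.4833
(array([ 0.55749468, -0.04414894,  0.02400659]), array([-179.92958188,   -1.9860788 ,  168.4440787 ]))
```

```bash
python3 -c "from cell import env;print(env.sign_off())"
```

```text
the job is handed in; nothing more can be done
None
```

I handed the job in at about 16.5 s with the wall on its mark (estimated within 1 mm), the lever pushed against its stop, and the fingers still gripping the wall. I inferred that the lever was shut from its hard stop and position, not from seeing it, and I let go of the wall once, before touching the lever, to check the pointer from above.

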